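Walk the die block round to the fence

TASK

Walk the heavy die block round by pushing with the fingertips on the two dark pads at its near corners, one pad at a time: first the left pad, which lags nearest the robot, then the right one, and so on in turn, until the block's long flat far face lies flush along the steel fence with no overhang past the fence's ends. Have the block roughly square to the fence before it touches it, push steadily, never lift or tip the block, and leave the reel, bottle and cutters where they are; finish clear of everything.

Things in the scene. Friction and masses are not known exactly. Their poses are not given: they have to be found in the camera images.
- fence: Fixed steel fence bar beyond the block: 250 mm long, 20 mm thick, 40 mm high, feet to 69 mm behind its face. Origin: on the bench, at the middle of its working face. x points away from the robot, square to the face (the face is the plane x = 0), y along the face to the left, z up.
- die_block: Loose cast-aluminium die block, 0.7 to 1 kg, 140 mm long (y), 80 mm deep (x), 54 mm high; it turns as it slides when pushed at one end. Origin: centre of the underside. x points out of the plain long flat face meant for the fence. Starts turned 0.35 to 0.8 rad anticlockwise (from above) from the fence's axes, origin 130 to 150 mm before it; home: axes parallel, origin 40 mm before the fence.
- flat_face (a point): Centre of the block's plain flat face (40 mm ahead of the block's origin along its x, 22 mm up); the face is 140 mm long.
- pad_left_face (a point): Centre of the outer face of the left dark steel push pad: on the block's -x side, 50 mm to +y of the middle, 48 mm behind the origin, 23 mm up. The pad is 34 mm wide, 36 mm high (5 to 41 mm above the bench) and stands 8 mm proud of the block; push along the block's +x.
- pad_right_face (a point): Centre of the outer face of the right dark steel push pad, the same at 50 mm to -y of the middle.
- wire_reel: Bystander: red wire reel standing on the bench well left of the block, 60 mm diameter, 50 mm high; origin at the centre of its underside. Leave alone.
- bottle: Bystander: small white bottle with red nozzle, 32 mm diameter, 90 mm high, on the left; origin at the centre of its underside. Leave alone.
- cutters: Bystander: side cutters with red handles lying on the right, 131 mm long, 50 mm wide, 13 mm high; origin at the centre of the underside. Leave alone.
There are look-alikes about, which are no part of the job. Several things have the shape of the die_block; the one meant has the colours described above.

How it is judged:
By the outcome, as a careful person would: the job done as asked, in the order asked, and still so for the second after the job is handed in, with the robot touching nothing.
It also fails if it takes over 72 s, if anything falls off the work surface, if the arm or the gripper's body presses on something with over 40 N, if the wrist force passes 120 N, or if a joint passes its speed limit or range.

ROBOT

A 6-joint arm with a two-finger parallel gripper is mounted at the origin on a cart in front of the work surface, level with it; the furniture and walls round the work are solid. World frame = base frame: x ahead of the robot, y to its left, z up, the work surface at z = 0. Lengths are in m, angles in rad, forces in N, time in s.
With the tool pointing down it reaches from about 0.3 to 0.875 m from the base axis. Payload 6.4 kg.
Tool frame: the origin (TCP) lies midway between the tips of the shut fingers; the grasp point (between the pads) lies 19 mm behind it (ctrl.hold_point_z is the distance from the TCP to the grasp point, in m); z points along the fingers, y is the line along which they close (so a half turn about z gives the same grasp; the last joint's range is limited). The gripper opens to 85 mm and grips with 20 to 120 N. Pads are 22 mm wide; open, the fingers measure 114 mm over their backs; the gripper's body (76 mm by 85 mm) begins 54 mm behind the grasp point. The pads swing forward as they close: fully open they stand 13 mm farther back than shut.
Start: joints at [-1.524, 0.181, 1.607, -0, 1.354, -0.206], TCP at [0.144, -0.557, 0.231] pointing down, gripper open.
Joint ranges: [-2.99, 2.99], [-0.89, 2.07], [0.3, 2.58], [-1.14, 4.28], [0, 2.63], [-3.12, 3.12]. Speed limits (rad/s): [2.57, 2.57, 3.01, 3.14, 3.14, 3.14].

INTERFACE

Orientations are given as a unit quaternion [w, x, y, z].
In Python, from bench import ctrl gives the robot as it stands.
- The arm moves only by the tool carry_out, never from a script. Its argument "plan" is text: rows parted by semicolons, each of 6 numbers parted by spaces: the shift along the tool's x, y, z as a fraction of full scale, then the turn, a rotation vector about the tool's x, y, z as a fraction of full scale. A call has exactly 8 rows; each row shifts and turns the commanded pose from where the row before left it, along the tool's axes as they then stand; what a row does not reach is not made up. Full scale, the value 1, is 40 mm for a shift and 0.1 rad for a turn. A row lasts 1/12 s, in which the tool goes at most 41.7 mm and 7.16 degrees, less where a joint would pass 70% of its speed; a pose out of reach is approached as far as the arm can. A call with a number of a shift or a turn outside -1 to 1 is refused whole. A call with a gripper value outside its range is refused whole. "claw" is the gripper's target within -1 to 1 (shut at 1, half-way at 0, fully open at -1), set as the call begins (left out, the last holds). The fingers move at their own pace and stop on an object; the grip force is fixed at half the most. Time passes only in rows, so rows that do not move let the fingers close, or fill a call up. It gives the time, the measured TCP pose, the force, the opening and the grip force at its end, in the units of the state.
- ctrl.get_obs(): the state, without advancing time (a new reading comes with each control period).
- ctrl.camera(name): name is "scene" or "side" or "wrist"; returns a dict with "pixels" (480x640x3 uint8, red, green, blue), "mtx" (3x3 intrinsics, pixels), "R" (3x3) and "t" (3): a world point X has camera coordinates R X + t. Camera axes: x right, y down, z forward; pixel columns grow to the right and rows downward; lengths in m; the calibration is good to about 2 mm. A picture is of the moment at which its call begins. There is no depth.
- ctrl.hand_in(): hands the job in; it is judged then, once.
The state is a dict: "time_s": time; "q": joint angles; "dq": joint speeds; "joint_efforts": joint torques, N m; "eef_pos": TCP position; "eef_rot": TCP orientation; "wrist_force": force on the tool from outside, world axes, zero at the start; "torque": the same for the moment, N m; "opening": opening from 0.0 (shut) to 1.0 (fully open); "grasp_force": force on a finger pad.
Only numpy, scipy, OpenCV 4.12 (cv2) and the standard library are available. Lean on these libraries where they do the work, as an engineer would, in place of code of your own. Each camera call takes 0.05 s, during which the arm holds its last target. There are 200 camera calls.

## Working session

There is one attempt and no reset: what is moved stays moved. The work goes in short steps, Python scripts to look and compute and a tool call to move; the robot and the scene stay as the last step left them, time stands still between calls to the robot, and variables do not carry over. Pictures are saved under pics/ and viewed, at most 13 in all, crops included, and the job is handed in when it is done.

Besides the shell and the picture viewer there is one more tool, called after "Request:" in YAML: its name, and indented under it one key for each argument. carry_out: Moves the arm, as the interface text tells. Shift numbers are shares of 40 mm and turn numbers shares of 0.1 rad, none past 1 either way. Its arguments: {"type":"object","properties":{"plan":{"type":"string"},"claw":{"type":"number"}},"required":["plan"]}

```bash
mkdir -p pics; ls; python3 - <<'E'
from bench import ctrl
import cv2,pickle
d={}
for n in("scene","side"):
    c=ctrl.camera(n);d[n]=c;cv2.imwrite(f"pics/{n}0.png",c["pixels"][:,:,::-1])
    print(n,c["mtx"].round(1).tolist(),c["R"].round(3).tolist(),c["t"].round(3).tolist())
pickle.dump(d,open("d0.pkl","wb"))
o=ctrl.get_obs();print(o)
E
```

```text
pics
scene [[434.4, 0.0, 322.5], [0.0, 434.4, 241.3], [0.0, 0.0, 1.0]] [[-0.868, -0.496, 0.013], [-0.35, 0.593, -0.725], [0.353, -0.634, -0.688]] [0.492, 0.237, 0.945]
side [[469.4, 0.0, 319.5], [0.0, 469.4, 242.3], [0.0, 0.0, 1.0]] [[-0.989, -0.149, -0.003], [-0.095, 0.643, -0.76], [0.115, -0.751, -0.65]] [0.573, 0.077, 1.026]
{'time_s': 0.1, 'q': array([-1.52431115e+00,  1.81489073e-01,  1.60789505e+00, -6.40270457e-06,
        1.35381240e+00, -2.06284740e-01]), 'dq': array([ 0.00093721, -0.00276832, -0.00276714,  0.00074851,  0.00033362,
        0.00056112]), 'joint_efforts': array([ 8.12659673e-04, -4.45874012e+01, -3.52238846e+01, -1.74352208e-04,
        4.12635418e-03, -2.77490960e-05]), 'eef_pos': array([ 0.14379985, -0.55621638,  0.23046796]), 'eef_rot': array([-7.99626219e-04,  9.92023640e-01,  1.26049413e-01,  6.08905299e-05]), 'wrist_force': array([-0.40273327,  0.19656356, -0.46139007]), 'torque': array([-0.01627824, -0.00411722,  0.00308164]), 'grasp_force': 0.0, 'opening': 1.0002648800182312}
```

View pics/scene0.png

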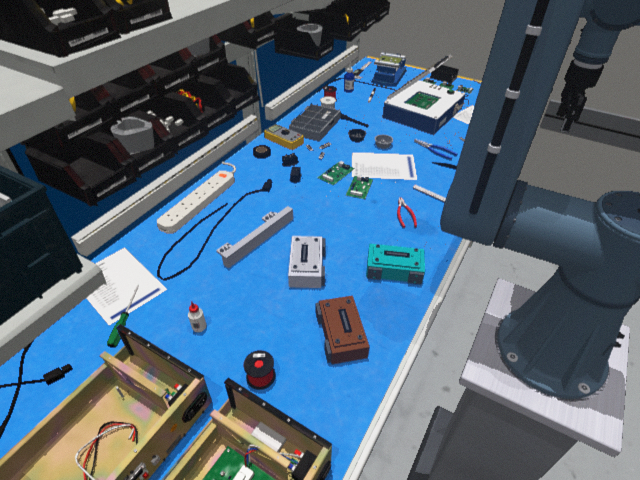

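View pics/side0.png

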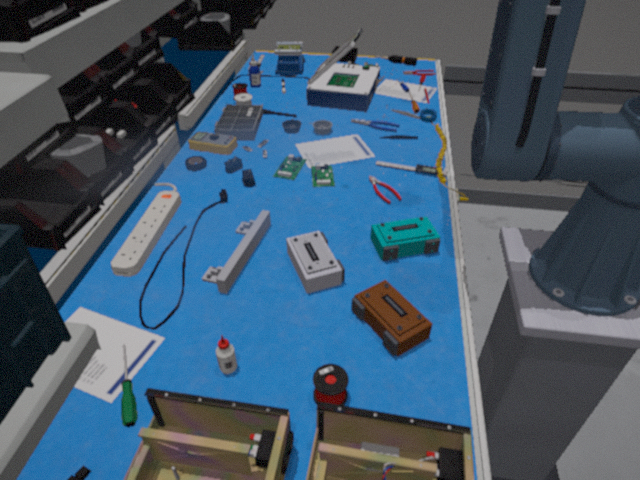

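The grey die block is at scene (307,262) / side (315,262), and the fence is at scene (255,237) / side (240,250). The teal and brown blocks are look-alikes. I'll enlarge both views to read the corners.

```bash
cat > h.py <<'E'
import numpy as np,cv2,pickle
def ray(c,uv,z):
    d=c["R"].T@np.linalg.solve(c["mtx"],np.array([uv[0],uv[1],1.])); o=-c["R"].T@c["t"]
    return (o+d*(z-o[2])/d[2])[:2]
def proj(c,X):
    p=c["mtx"]@(c["R"]@np.array(X,float)+c["t"]); return p[:2]/p[2]
E
python3 - <<'E'
from h import *
d=pickle.load(open("d0.pkl","rb"))
a=cv2.resize(d["scene"]["pixels"][195:300,210:340],None,fx=4,fy=4,interpolation=cv2.INTER_CUBIC)
b=cv2.resize(d["side"]["pixels"][200:305,195:350],None,fx=4,fy=4,interpolation=cv2.INTER_CUBIC)
cv2.imwrite("pics/a.png",a[:,:,::-1]);cv2.imwrite("pics/b.png",b[:,:,::-1])
E
```

```text
(no output)
```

View pics/a.png

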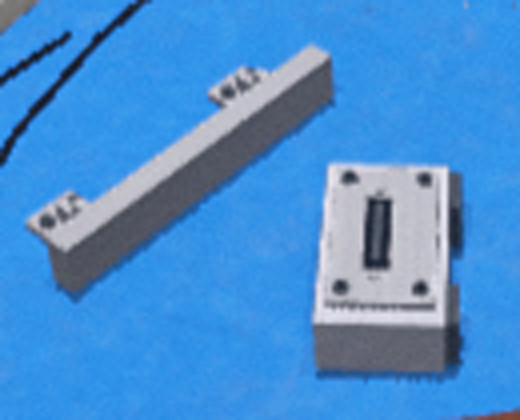

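View pics/b.png

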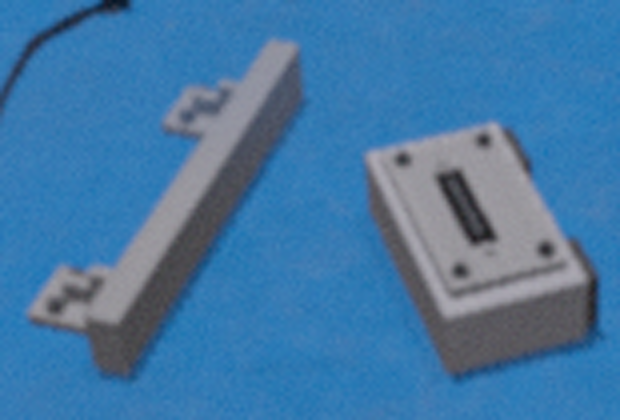

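In the 4x crops, the block's top corners are at a(331,165)(448,165)(446,326)(314,324) and b(368,154)(497,124)(587,278)(445,316). The fence face's top edge runs a(70,250)-(333,55) and b(120,324)-(297,47).

```bash
python3 - <<'E'
from h import *
d=pickle.load(open("d0.pkl","rb"))
S={"scene":(np.array([210,195]),[(331,165),(448,165),(446,326),(314,324)],[(70,250),(333,55)],[(72,295),(335,98)]),
"side":(np.array([195,200]),[(368,154),(497,124),(587,278),(445,316)],[(120,324),(297,47)],[(125,378),(300,98)])}
for n,(o,B,F,G) in S.items():
    c=d[n]; w=lambda p,z:ray(c,(np.array(p)-1.5)/4+o,z)
    P=np.array([w(p,.054) for p in B]);Q=np.array([w(p,.04) for p in F]);q0=np.array([w(p,0) for p in G])
    # order: far-right, near-right, near-left, far-left
    v=(P[0]+P[3]-P[1]-P[2]); ax=np.arctan2(v[1],v[0]); u=P[2]+P[3]-P[0]-P[1]
    print(n,"block",P.round(4).tolist(),"c",P.mean(0).round(4),"angx",ax.round(3),"angy",(np.arctan2(u[1],u[0])-np.pi/2).round(3),np.linalg.norm(v)/2,np.linalg.norm(u)/2)
    for R in(Q,q0):
        e=R[0]-R[1]; print("fence",R.round(4).tolist(),"mid",R.mean(0).round(4),"ang",(np.arctan2(e[1],e[0])-np.pi/2).round(3),np.linalg.norm(e))
    # red bystanders
E
```

```text
scene block [[0.6439, 0.0226], [0.5789, -0.0157], [0.5107, 0.1056], [0.5783, 0.1435]] c [0.5779 0.064 ] angx 0.522 angy 0.505 0.0764677517611483 0.13836162265119403
fence [[0.7502, 0.1582], [0.7128, -0.0867]] mid [0.7315 0.0357] ang -0.152 0.24766292517680974
fence [[0.7532, 0.1611], [0.7128, -0.0869]] mid [0.733  0.0371] ang -0.161 0.2512226437567878
side block [[0.6496, 0.0254], [0.5825, -0.0113], [0.5176, 0.1066], [0.5854, 0.1446]] c [0.5838 0.0663] angx 0.505 angy 0.499 0.07713181480465948 0.13500255154319468
fence [[0.7524, 0.161], [0.717, -0.0841]] mid [0.7347 0.0385] ang -0.143 0.24768107001066345
fence [[0.755, 0.1617], [0.7181, -0.0844]] mid [0.7366 0.0386] ang -0.149 0.2489034483935883
```

```bash
cat >> h.py <<'E'
FM=np.array([.734,.037]);FY=-.150
def R2(a): return np.array([[np.cos(a),-np.sin(a)],[np.sin(a),np.cos(a)]])
def block(c,guess,lo=None,save=None):
    "top face of grey block near guess (world xy): contour cast to z=.054, min area rect"
    im=c["pixels"]; hsv=cv2.cvtColor(im,cv2.COLOR_RGB2HSV)
    T=lo or 150
    m=((hsv[...,2]>T)&(hsv[...,1]<60)).astype(np.uint8)*255
    roi=np.zeros_like(m); u=proj(c,[*guess,.05]); cv2.circle(roi,tuple(int(x) for x in u),58,255,-1); m&=roi
    cs,_=cv2.findContours(m,cv2.RETR_EXTERNAL,cv2.CHAIN_APPROX_NONE)
    k=min((x for x in cs if cv2.contourArea(x)>250),key=lambda x:-cv2.pointPolygonTest(x,tuple(map(float,u)),True))
    P=np.array([ray(c,p[0],.054) for p in k],np.float32)*1000
    (x,y),(w,h),a=cv2.minAreaRect(P); a=np.deg2rad(a)
    if w>h: a+=np.pi/2; w,h=h,w
    a=(a+np.pi/4-FY)%np.pi-np.pi/4+FY
    a=(a-FY+np.pi/2)%np.pi-np.pi/2+FY
    if save: cv2.imwrite(save,cv2.resize(im[150:350,180:420],None,fx=2.5,fy=2.5)[:,:,::-1])
    return np.array([x,y])/1000,a,(round(w),round(h))
def rel(p,a): return (R2(-FY)@(p-FM)*1000).round(1),round(a-FY,3)
def tool(o):
    w,x,y,z=o["eef_rot"]; return 2*np.arctan2(y,x)
def go(o,target,yaw,z):
    "print moves in tool units: shift (x,y,z in 40 mm), turn z in .1 rad"
    t=tool(o); d=R2(-t)@(np.array(target)-o["eef_pos"][:2])
    dt=(yaw-t+np.pi)%(2*np.pi)-np.pi
    print("move total units: x %.2f y %.2f z %.2f  rotz %.2f | mm %s"%(d[0]/.04,-d[1]/.04,(o["eef_pos"][2]-z)/.04,-dt/.1,(d*1000).round(1)))
E
python3 - <<'E'
from h import *
d=pickle.load(open("d0.pkl","rb"))
for n,c in d.items():
    for T in(140,160,180):
        try: p,a,s=block(c,(.58,.065),T); print(n,T,p.round(4),round(a,3),s,rel(p,a))
        except Exception as e: print(n,T,e)
for n,L in {"scene":{"brown":[(318,303),(352,296),(369,352),(334,362)],"teal":[(371,244),(424,244),(425,276),(368,270)]}}.items():
    for k,v in L.items(): print(k,[ray(d[n],p,.054).round(3).tolist() for p in v])
print("reel",ray(d["scene"],(260,383),0),"bottle",ray(d["scene"],(198,330),0),"cutters",ray(d["scene"],(406,212),0))
o={"eef_pos":np.array([.1438,-.5562,.2305]),"eef_rot":[0,.992,.126,0]}
go(o,(.4835,.068),.505,.015)
E
```

```text
scene 140 [0.5781 0.0649] 0.506 (78, 138) (array([-158.3,    4.3]), np.float64(0.656))
scene 160 [0.5785 0.0647] 0.506 (77, 137) (array([-157.9,    4.2]), np.float64(0.656))
scene 180 [0.5789 0.064 ] 0.506 (77, 136) (array([-157.4,    3.5]), np.float64(0.656))
side 140 [0.5839 0.0672] 0.509 (78, 137) (array([-152.9,    7.5]), np.float64(0.659))
side 160 min() iterable argument is empty
side 180 min() iterable argument is empty
brown [[0.477, 0.178], [0.421, 0.122], [0.326, 0.234], [0.376, 0.289]]
teal [[0.456, -0.053], [0.34, -0.122], [0.299, -0.019], [0.424, 0.032]]
reel [0.49660855 0.37752115] bottle [0.6913433  0.34250923] cutters [ 0.4447019  -0.28297612]
move total units: x 12.12 y -12.99 z 5.39  rotz -2.52 | mm [485.  519.5]
```

Request:
carry_out:
  plan: "0.5 -0.54 0 0 0 0;0.5 -0.54 0 0 0 0;0.5 -0.54 0 0 0 0;0.5 -0.54 0 0 0 0;0.5 -0.54 0 0 0 0;0.5 -0.54 0 0 0 0;0.5 -0.54 0 0 0 0;0.5 -0.54 0 0 0 0"
  claw: 1

```text
time_s: 0.77
eef_pos: [0.2558, -0.3478, 0.2309]
eef_rot: [-0.0, 0.992, 0.126, -0.0]
wrist_force: [-0.3, -1.0, -0.2]
opening: 0.003
grasp_force: 0.0
```

Request:
carry_out:
  plan: "0.5 -0.54 0 0 0 0;0.5 -0.54 0 0 0 0;0.5 -0.54 0 0 0 0;0.5 -0.54 0 0 0 0;0.5 -0.54 0 0 0 0;0.5 -0.54 0 0 0 0;0.5 -0.54 0 0 0 0;0.5 -0.54 0 0 0 0"

```text
time_s: 1.43
eef_pos: [0.3675, -0.1406, 0.2311]
eef_rot: [-0.0, 0.992, 0.126, -0.0]
wrist_force: [0.5, -0.9, 0.6]
opening: -0.0
grasp_force: 0.0
```

Request:
carry_out:
  plan: "0.5 -0.54 0.2 0 0 0;0.5 -0.54 0.2 0 0 0;0.5 -0.54 0.2 0 0 0;0.5 -0.54 0.2 0 0 0;0.5 -0.54 0.2 0 0 0;0.5 -0.54 0.2 0 0 0;0.5 -0.54 0.2 0 0 0;0 0 0.2 0 0 -0.5"

```text
time_s: 2.1
eef_pos: [0.4663, 0.043, 0.1668]
eef_rot: [-0.001, 0.988, 0.152, 0.001]
wrist_force: [-0.4, -0.3, 0.3]
opening: 0.003
grasp_force: 0.0
```

Request:
carry_out:
  plan: "0 0 0.2 0 0 -0.5;0 0 0.2 0 0 -0.5;0 0 0.2 0 0 -0.5;0 0 0.2 0 0 -0.5;0 0 0.2 0 0 0;0 0 0.2 0 0 0;0 0 0 0 0 0;0 0 0 0 0 0"

```text
time_s: 2.77
eef_pos: [0.4645, 0.0393, 0.1188]
eef_rot: [-0.0, 0.969, 0.248, -0.001]
wrist_force: [0.4, -0.9, 0.4]
opening: 0.0
grasp_force: 0.0
```

```bash
cat > look.py <<'E'
import sys
from h import *
from bench import ctrl
def look(g,save=None):
    r=[]
    for n,T,off in(("scene",160,(.0025,.0013)),("side",125,(-.0028,-.0012))):
        c=ctrl.camera(n)
        if save: cv2.imwrite(f"pics/{save}_{n}.png",cv2.resize(c["pixels"][150:350,180:440],None,fx=2.5,fy=2.5)[:,:,::-1])
        try: p,a,s=block(c,g,T); p=p+off; print(n,p.round(4),round(a,3),s,*rel(p,a)); r.append((p,a,s))
        except Exception as e: print(n,e)
    o=ctrl.get_obs(); print("t %.2f"%o["time_s"],"tcp",o["eef_pos"].round(4),"yaw %.3f"%tool(o),"F",o["wrist_force"].round(1),"open %.2f"%o["opening"])
    return r,o
def pad(p,a,side,back): return p+R2(a)@np.array([-.048-back,.05*side])
E
python3 - <<'E'
from look import *
r,o=look((.581,.066),"v1"); p,a=np.array([.581,.066]),.506
t=pad(p,a,1,.030);print(t); go(o,t,a,.015)
E
```

```text
scene [0.581 0.066] 0.506 (77, 137) [-155.6    5.8] 0.656
side [0.5811 0.0667] 0.504 (80, 138) [-155.6    6.5] 0.654
t 2.87 tcp [0.4652 0.0392 0.1196] yaw 0.502 F [-0.7  0.1  0.5] open 0.00
[0.48854004 0.07192929]
move total units: x 0.90 y -0.44 z 2.62  rotz -0.04 | mm [36.2 17.4]
```

View pics/v1_side.png

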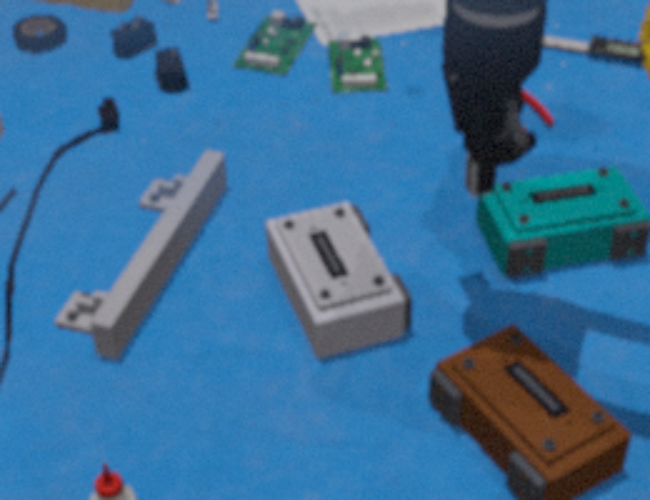

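The view shows the shut gripper hovering beside the teal block, with the grey block clear. Next is down to bench height behind the left pad, then the approach.

Request:
carry_out:
  plan: "0.45 -0.22 0 0 0 0;0.45 -0.22 0 0 0 0;0 0 0.5 0 0 0;0 0 0.6 0 0 0;0 0 0.6 0 0 0;0 0 0.5 0 0 0;0 0 0.35 0 0 0;0 0 0 0 0 0"

```text
time_s: 3.53
eef_pos: [0.486, 0.0722, 0.015]
eef_rot: [-0.001, 0.969, 0.249, -0.002]
wrist_force: [-1.2, -0.5, -0.5]
opening: 0.001
grasp_force: 0.0
```

Request:
carry_out:
  plan: "0.12 0 0 0 0 0;0.12 0 0 0 0 0;0.12 0 0 0 0 0;0.12 0 0 0 0 0;0.12 0 0 0 0 0.3;0.12 0 0 0 0 0.4;0.12 0 0 0 0 0.5;0.12 0 0 0 0 0.5"

```text
time_s: 4.2
eef_pos: [0.5216, 0.0903, 0.0176]
eef_rot: [-0.0, 0.986, 0.165, -0.001]
wrist_force: [-4.6, -0.2, 0.4]
opening: 0.002
grasp_force: 1.7
```

```bash
python3 - <<'E'
from look import *
r,o=look((.585,.067),"v2")
E
```

```text
scene [0.5924 0.0661] 0.361 (76, 137) [-144.4    7.6] 0.511
side [0.5932 0.0666] 0.348 (81, 139) [-143.7    8.2] 0.498
t 4.30 tcp [0.5229 0.0901 0.0178] yaw 0.333 F [-0.6  0.5  0.3] open -0.00
```

View pics/v2_scene.png

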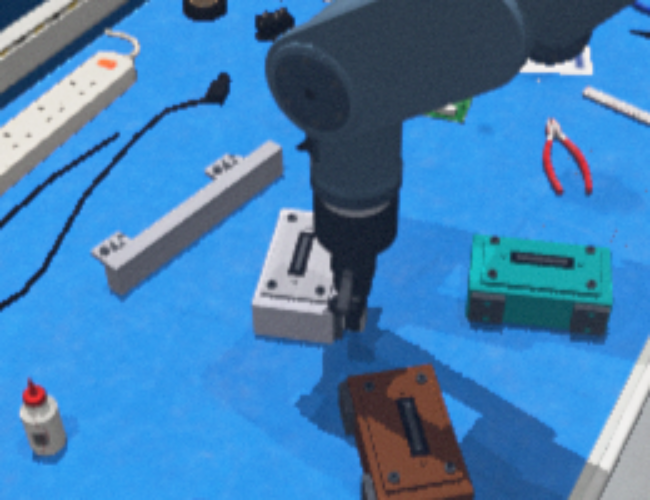

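The gripper is on the left pad, and the block has turned about 0.15 rad with nothing else touched. I'll keep pushing the left pad.

Request:
carry_out:
  plan: "0.12 0 0 0 0 0.3;0.12 0 0 0 0 0.4;0.12 0 0 0 0 0.4;0.12 0 0 0 0 0.4;0.12 0 0 0 0 0.5;0.12 0 0 0 0 0.5;0.12 0 0 0 0 0.5;0.12 0 0 0 0 0.5"

```text
time_s: 4.97
eef_pos: [0.559, 0.0976, 0.0173]
eef_rot: [-0.0, 1.0, -0.009, -0.001]
wrist_force: [-3.2, 2.3, -0.2]
opening: -0.0
grasp_force: 1.6
```

```bash
cat >> look.py <<'E'
def contact(p,a,o): print("tcp in block",(R2(-a)@(o["eef_pos"][:2]-p)*1000).round(1),"tool-block yaw %.3f"%(tool(o)-a))
E
python3 - <<'E'
from look import *
r,o=look((.61,.067))
for p,a,s in r: contact(p,a,o)
E
```

```text
scene [0.6255 0.0752] 0.09 (57, 102) [-112.9   21.5] 0.24
side [0.6195 0.0598] 0.075 (75, 143) [-116.6    5.5] 0.225
t 5.07 tcp [0.5602 0.0972 0.0177] yaw -0.016 F [-0.2  0.2  0.7] open 0.01
tcp in block [-63.1  27.9] tool-block yaw -0.106
tcp in block [-56.3  41.7] tool-block yaw -0.091
```

Request:
carry_out:
  plan: "0.12 0 0 0 0 0.2;0.12 0 0 0 0 0.3;0.12 0 0 0 0 0.3;0.12 0 0 0 0 0.3;0.12 0 0 0 0 0.4;0.12 0 0 0 0 0.4;0.12 0 0 0 0 0.4;0.12 0 0 0 0 0.4"

```text
time_s: 5.73
eef_pos: [0.5974, 0.093, 0.0173]
eef_rot: [-0.0, 0.99, -0.143, -0.0]
wrist_force: [-3.3, 3.1, 0.2]
opening: -0.004
grasp_force: 1.6
```

```bash
python3 - <<'E'
from look import *
r,o=look((.64,.065))
for p,a,s in r: contact(p,a,o)
E
```

```text
scene [0.7468 0.0695] -0.145 (38, 191) [ 7.8 34. ] 0.005
side [0.6437 0.0409] -0.175 (76, 135) [-89.9  -9.6] -0.025
t 5.83 tcp [0.5985 0.0923 0.0175] yaw -0.287 F [-0.9 -0.7 -0.2] open 0.00
tcp in block [-150.1    1.1] tool-block yaw -0.142
tcp in block [-53.5  42.7] tool-block yaw -0.112
```

Request:
carry_out:
  plan: "0.12 0 0 0 0 0;0.12 0 0 0 0 0.2;0.12 0 0 0 0 0.2;0 0 0 0 0 0;-0.3 0 0 0 0 -0.5;-0.5 0 0 0 0 -0.5;0 0.6 0 0 0 0;0 0.6 0 0 0 0"

```text
time_s: 6.5
eef_pos: [0.5699, 0.051, 0.0175]
eef_rot: [0.0, 0.994, -0.112, 0.001]
wrist_force: [0.4, -0.3, -0.3]
opening: 0.0
grasp_force: 0.0
```

```bash
python3 - <<'E'
from look import *
r,o=look((.65,.04),"v3")
for p,a,s in r:
    contact(p,a,o); go(o,pad(p,a,-1,.018),a,.0165)
E
```

```text
scene [0.653  0.0403] -0.279 (79, 118) [-80.6  -8.8] -0.129
side [0.6496 0.0322] -0.289 (79, 139) [-82.8 -17.4] -0.139
t 6.60 tcp [0.5704 0.0479 0.0177] yaw -0.229 F [0.4 0.3 0.5] open -0.00
tcp in block [-81.5 -15.5] tool-block yaw 0.050
move total units: x 0.34 y 0.88 z 0.03  rotz 0.50 | mm [ 13.8 -35.3]
tcp in block [-80.4  -7.5] tool-block yaw 0.060
move total units: x 0.30 y 1.08 z 0.03  rotz 0.60 | mm [ 11.8 -43.3]
```

View pics/v3_side.png

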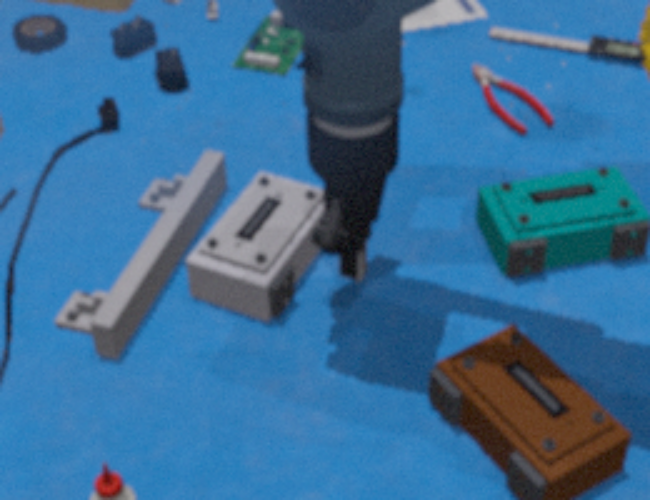

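The block is clear of the fence and turned about 0.14 rad past square, and the finger is behind it. Next I move to the right pad and push.

Request:
carry_out:
  plan: "0 0.5 0 0 0 0.3;0.1 0.55 0 0 0 0.3;0 0 0 0 0 0;0.12 0 0 0 0 0;0.12 0 0 0 0 0;0.12 0 0 0 0 0;0.12 0 0 0 0 -0.3;0.12 0 0 0 0 -0.4"

```text
time_s: 7.27
eef_pos: [0.5878, 0.0031, 0.0174]
eef_rot: [-0.0, 0.994, -0.107, 0.0]
wrist_force: [1.6, 0.4, -0.1]
opening: 0.001
grasp_force: 0.0
```

```bash
python3 - <<'E'
from look import *
r,o=look((.655,.035))
for p,a,s in r: contact(p,a,o)
E
```

```text
scene [0.6501 0.031 ] -0.285 (80, 137) [-82.1 -18.4] -0.135
side [0.6502 0.0319] -0.282 (79, 139) [-82.1 -17.6] -0.132
t 7.37 tcp [0.588  0.0029 0.0174] yaw -0.216 F [-0.   0.3  0.2] open 0.00
tcp in block [-51.7 -44.5] tool-block yaw 0.069
tcp in block [-51.7 -45.2] tool-block yaw 0.067
```

Request:
carry_out:
  plan: "0.12 0 0 0 0 -0.1;0.12 0 0 0 0 -0.2;0.12 0 0 0 0 -0.3;0.12 0 0 0 0 -0.4;0.12 0 0 0 0 -0.4;0.12 0 0 0 0 -0.4;0 0 0 0 0 0;-0.2 0 0 0 0 0"

```text
time_s: 8.03
eef_pos: [0.6086, -0.0019, 0.0175]
eef_rot: [0.0, 1.0, -0.019, 0.001]
wrist_force: [0.9, -0.4, 0.5]
opening: 0.001
grasp_force: 0.0
```

```bash
python3 - <<'E'
from look import *
r,o=look((.665,.032))
for p,a,s in r: contact(p,a,o); go(o,pad(p,a,1,.030),a,.0165)
E
```

```text
scene [0.6729 0.0359] -0.12 (80, 139) [-60.2 -10.2] 0.03
side [0.6734 0.0359] -0.113 (80, 141) [-59.8 -10.1] 0.037
t 8.13 tcp [ 0.606  -0.0014  0.0169] yaw -0.038 F [ 0.4  0.3 -0.1] open 0.01
tcp in block [-62.  -45.1] tool-block yaw 0.082
move total units: x -0.21 y -2.40 z 0.01  rotz 0.82 | mm [-8.2 96.1]
tcp in block [-62.8 -44.7] tool-block yaw 0.075
move total units: x -0.20 y -2.39 z 0.01  rotz 0.75 | mm [-8.1 95.5]
```

Request:
carry_out:
  plan: "-0.4 0 0 0 0 0.8;0 -0.8 0 0 0 0;0 -0.8 0 0 0 0;0 -0.78 0 0 0 0;0.25 0 0 0 0 0;0.15 0 0 0 0 0;0.1 0 0 0 0 0;0 0 0 0 0 0"

```text
time_s: 8.8
eef_pos: [0.6232, 0.09, 0.0176]
eef_rot: [0.0, 0.998, -0.059, 0.001]
wrist_force: [0.7, -0.1, 0.0]
opening: 0.002
grasp_force: 0.0
```

Request:
carry_out:
  plan: "0.1 0 0 0 0 0;0.1 0 0 0 0 0.1;0.1 0 0 0 0 0.2;0.05 0 0 0 0 0;0 0 0 0 0 0;-0.2 0 0 0 0 0;-0.2 0 0 0 0 0;0 0 0 0 0 0"

```text
time_s: 9.47
eef_pos: [0.6184, 0.0916, 0.0169]
eef_rot: [0.0, 0.997, -0.073, -0.001]
wrist_force: [-0.4, 0.6, 0.1]
opening: 0.004
grasp_force: 0.0
```

```bash
python3 - <<'E'
from look import *
r,o=look((.675,.034))
for p,a,s in r: contact(p,a,o)
E
```

```text
scene [0.7502 0.079 ] 0.797 (130, 135) [ 9.8 43.9] 0.947
side [0.7064 0.0414] 0.064 (117, 219) [-27.9   0.3] 0.214
t 9.57 tcp [0.6199 0.0914 0.0175] yaw -0.147 F [-0.3 -0.3  0.1] open 0.00
tcp in block [-82.1 101.9] tool-block yaw -0.944
tcp in block [-83.1  55.4] tool-block yaw -0.211
```

```bash
cat >> look.py <<'E'
def look(g,save=None):
    r=[]
    for n,off in(("scene",(.0025,.0013)),("side",(-.0028,-.0012))):
        c=ctrl.camera(n); best=None
        if save: cv2.imwrite(f"pics/{save}_{n}.png",cv2.resize(c["pixels"][180:320,220:400],None,fx=4,fy=4,interpolation=cv2.INTER_CUBIC)[:,:,::-1])
        for T in range(115,225,5):
            try: p,a,s=block(c,g,T)
            except Exception: continue
            e=abs(s[0]-79)+abs(s[1]-139)
            if best is None or e<best[0]: best=(e,p+off,a,s,T)
        if best: print(n,"T",best[4],best[1].round(4),round(best[2],3),best[3],*rel(best[1],best[2])); r.append(best[1:4])
    o=ctrl.get_obs(); print("t %.2f"%o["time_s"],"tcp",o["eef_pos"].round(4),"yaw %.3f"%tool(o),"F",o["wrist_force"].round(1))
    return r,o
E
python3 - <<'E'
from look import *
r,o=look((.68,.034),"v4")
for p,a,s in r: contact(p,a,o)
E
```

```text
scene T 190 [0.7161 0.0926] -0.19 (81, 162) [-26.   52.3] -0.04
side T 135 [0.6789 0.0323] -0.18 (78, 139) [-53.8 -12.8] -0.03
t 9.67 tcp [0.6206 0.0914 0.0177] yaw -0.147 F [-0.1 -0.7 -0.1]
tcp in block [-93.5 -19.3] tool-block yaw 0.043
tcp in block [-67.9  47.7] tool-block yaw 0.033
```

View pics/v4_side.png

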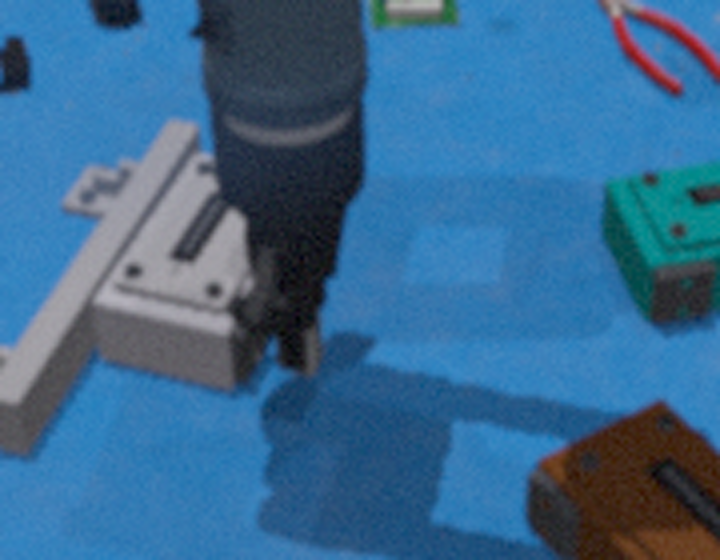

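Request:
carry_out:
  plan: "-0.15 0 0 0 0 0.3;0 0.8 0 0 0 0;0 0.8 0 0 0 0;0 0.84 0 0 0 0;0.2 0 0 0 0 0;0.15 0 0 0 0 0;0.1 0 0 0 0 0;0 0 0 0 0 0"

```text
time_s: 10.33
eef_pos: [0.6163, -0.0064, 0.0176]
eef_rot: [-0.0, 0.996, -0.088, 0.001]
wrist_force: [-0.1, 0.1, 0.5]
opening: -0.0
grasp_force: 0.0
```

Request:
carry_out:
  plan: "0.1 0 0 0 0 0;0.1 0 0 0 0 -0.2;0.1 0 0 0 0 -0.3;0.05 0 0 0 0 0;0 0 0 0 0 0;-0.2 0 0 0 0 0;-0.2 0 0 0 0 0;0 0 0 0 0 0"

```text
time_s: 11.0
eef_pos: [0.6112, -0.0062, 0.0168]
eef_rot: [-0.0, 0.998, -0.063, -0.001]
wrist_force: [0.3, 0.2, -0.0]
opening: 0.002
grasp_force: 0.0
```

```bash
python3 - <<'E'
from look import *
r,o=look((.685,.034),"v5")
for p,a,s in r: contact(p,a,o)
E
```

```text
scene T 220 [0.6992 0.053 ] -0.162 (101, 239) [-36.8  10.6] -0.012
side T 160 [0.7003 0.0481] -0.157 (104, 226) [-35.    5.9] -0.007
t 11.10 tcp [ 0.6127 -0.0068  0.0174] yaw -0.127 F [ 0.3 -0.3 -0.4]
tcp in block [-75.7 -72.9] tool-block yaw 0.035
tcp in block [-77.9 -67.9] tool-block yaw 0.031
```

View pics/v5_scene.png

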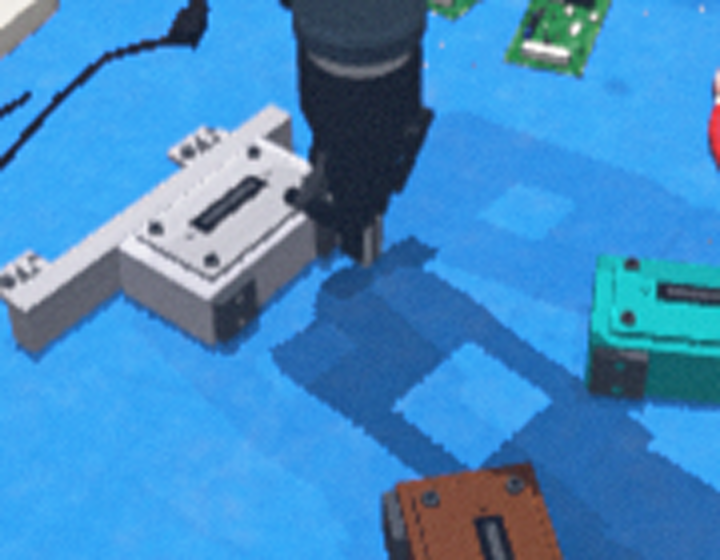

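```bash
python3 - <<'E'
from look import *
c=ctrl.camera("scene"); off=np.array([.0025,.0013])
for n,q in (("farL",(121,249)),("nearL",(210,284)),("near2",(312,222))):
    p=ray(c,(np.array(q)-1.5)/4+[220,180],.054)+off; print(n,p.round(4),(R2(-FY)@(p-FM)*1000).round(1))
g=cv2.cvtColor(c["pixels"],cv2.COLOR_RGB2GRAY).astype(float)
# near edge: scan along fence +x direction at several y, at z=.054 for dark->bright jump
for n in("scene","side"):
    c=ctrl.camera(n); s=1 if n=="scene" else -1; of=np.array([.0025,.0013]) if s>0 else np.array([-.0028,-.0012])
    g=cv2.GaussianBlur(cv2.cvtColor(c["pixels"],cv2.COLOR_RGB2GRAY),(3,3),0).astype(np.float32)
    out=[]
    for y in range(-70,61,10):
        xs=np.arange(-110,-60,.5); uv=np.array([proj(c,[*(FM-of+R2(FY)@np.array([x,y])/1000),.054]) for x in xs],np.float32)
        v=cv2.remap(g,uv[None,:,0],uv[None,:,1],cv2.INTER_LINEAR)[0]; d=v[6:]-v[:-6]; i=int(d.argmax()); out.append((y,float(xs[i]+1.5),int(d[i])))
    print(n,out)
E
```

```text
farL [0.727  0.0975] [-15.9  58.8]
nearL [0.6606 0.0949] [-81.3  46.3]
near2 [0.6362 0.0146] [-93.3 -36.7]
scene [(-70, -62.0, 33), (-60, -62.0, 44), (-50, -62.0, 16), (-40, -87.0, 30), (-30, -88.0, 41), (-20, -88.0, 45), (-10, -88.5, 42), (0, -88.5, 40), (10, -89.5, 42), (20, -89.0, 42), (30, -62.0, 52), (40, -89.5, 48), (50, -89.5, 51), (60, -93.0, 21)]
side [(-70, -78.0, 42), (-60, -85.5, 29), (-50, -87.5, 37), (-40, -88.5, 40), (-30, -89.0, 34), (-20, -88.5, 30), (-10, -88.0, 31), (0, -88.5, 30), (10, -88.5, 31), (20, -89.0, 31), (30, -89.0, 34), (40, -90.0, 35), (50, -89.5, 36), (60, -91.5, 27)]
```

Request:
carry_out:
  plan: "-0.2 0 0 0 0 0;0 -0.8 0 0 0 0;0 -0.85 0 0 0 0;0 -0.85 0 0 0 0;0.25 0 0 0 0 0;0.15 0 0 0 0 0;0.05 0 0 0 0 0;0 0 0 0 0 0"

```text
time_s: 11.92
eef_pos: [0.6358, 0.0898, 0.0173]
eef_rot: [0.0, 0.998, -0.064, 0.0]
wrist_force: [0.4, -0.3, 0.3]
opening: -0.002
grasp_force: 0.0
```

Request:
carry_out:
  plan: "0.05 0 0 0 0 0;0.05 0 0 0 0 0;0.05 0 0 0 0 0;0.03 0 0 0 0 0;0 0 0 0 0 0;-0.15 0 0 0 0 0;-0.15 0 0 0 0 0;0 0 0 0 0 0"

```text
time_s: 12.58
eef_pos: [0.6295, 0.0916, 0.017]
eef_rot: [0.0, 0.998, -0.063, -0.0]
wrist_force: [0.3, 0.2, 1.4]
opening: -0.002
grasp_force: 0.0
```

```bash
cat >> look.py <<'E'
def edge():
    "near top edge of block in the fence frame (mm): straight line through dark->bright jumps"
    for n,of in(("scene",(.0025,.0013)),("side",(-.0028,-.0012))):
        c=ctrl.camera(n); g=cv2.GaussianBlur(cv2.cvtColor(c["pixels"],cv2.COLOR_RGB2GRAY),(3,3),0).astype(np.float32)
        Y,X=[],[]
        for y in range(-65,56,5):
            xs=np.arange(-105,-70,.5); uv=np.array([proj(c,[*(FM-of+R2(FY)@np.array([x,y])/1000),.054]) for x in xs],np.float32)
            v=cv2.remap(g,uv[None,:,0],uv[None,:,1],cv2.INTER_LINEAR)[0]; d=v[6:]-v[:-6]; i=int(d.argmax())
            if d[i]>22 and 0<i<len(d)-1: Y.append(y);X.append(xs[i]+1.5)
        Y,X=np.array(Y),np.array(X); k=abs(X-np.median(X))<6; Y,X=Y[k],X[k]
        s,b=np.polyfit(Y,X,1); k=abs(X-s*Y-b)<1.2; s,b=np.polyfit(Y[k],X[k],1)
        print(n,"gap %.1f yaw %.3f n %d"%(-(b-11*s)-80,-s,k.sum()),"y",Y[k].min(),Y[k].max())
    o=ctrl.get_obs(); t=R2(-FY)@(o["eef_pos"][:2]-FM)*1000
    print("t %.2f tcp fence"%o["time_s"],t.round(1),"z %.4f"%o["eef_pos"][2],"yaw %.3f"%(tool(o)-FY),"F",o["wrist_force"].round(1))
E
python3 -c "
from look import *
edge()"
```

```text
scene gap 8.2 yaw -0.024 n 2 y -65 40
side gap -5.4 yaw 0.077 n 7 y 5 40
t 12.68 tcp fence [-110.4   38.4] z 0.0174 yaw 0.023 F [ 0.7 -0.1 -0.9]
```

Request:
carry_out:
  plan: "-0.2 0 0 0 0 0;0 0.8 0 0 0 0;0 0.8 0 0 0 0;0 0.8 0 0 0 0;0 0 0 0 0 0;0 0 0 0 0 0;0 0 0 0 0 0;0 0 0 0 0 0"

```text
time_s: 13.35
eef_pos: [0.6105, -0.0019, 0.0173]
eef_rot: [-0.0, 0.998, -0.063, -0.0]
wrist_force: [0.1, 0.2, -0.1]
opening: -0.004
grasp_force: 0.0
```

```bash
python3 -c "
from look import *
edge()"
```

```text
scene gap 6.7 yaw 0.002 n 18 y -30 55
side gap 7.2 yaw -0.008 n 23 y -55 55
t 13.45 tcp fence [-116.3  -56.7] z 0.0172 yaw 0.024 F [ 0.  -0.1  0.4]
```

Request:
carry_out:
  plan: "0.15 0 0 0 0 0.2;0.15 0 0 0 0 0;0.06 0 0 0 0 0;0.06 0 0 0 0 0;0.06 0 0 0 0 0;0.03 0 0 0 0 0;0 0 0 0 0 0;-0.2 0 0 0 0 0"

```text
time_s: 14.12
eef_pos: [0.6228, -0.0046, 0.0171]
eef_rot: [-0.0, 0.997, -0.074, -0.0]
wrist_force: [-0.0, 0.1, 0.7]
opening: 0.001
grasp_force: 0.0
```

```bash
python3 -c "
from look import *
edge()"
```

```text
scene gap 6.5 yaw 0.004 n 19 y -35 55
side gap 6.8 yaw -0.000 n 19 y -45 55
t 14.22 tcp fence [-104.6  -57.5] z 0.0169 yaw 0.003 F [-0.5  0.  -0.9]
```

Request:
carry_out:
  plan: "0.1 0 0 0 0 0;0.06 0 0 0 0 0;0.05 0 0 0 0 0;0.05 0 0 0 0 0;0.05 0 0 0 0 0;0 0 0 0 0 0;-0.2 0 0 0 0 0;0 0 0 0 0 0"

```text
time_s: 14.88
eef_pos: [0.6266, -0.005, 0.017]
eef_rot: [-0.0, 0.997, -0.073, -0.0]
wrist_force: [-0.2, 0.0, -0.2]
opening: -0.003
grasp_force: 0.0
```

```bash
python3 -c "
from look import *
edge()"
```

```text
scene gap 6.6 yaw 0.005 n 18 y -30 55
side gap 6.8 yaw 0.003 n 20 y -40 55
t 14.98 tcp fence [-99.  -57.6] z 0.0173 yaw 0.003 F [-3.4  1.8  0.8]
```

Request:
carry_out:
  plan: "0.1 0 0 0 0 0;0.05 0 0 0 0 0;0.05 0 0 0 0 0;0.04 0 0 0 0 0;0.04 0 0 0 0 0;0.04 0 0 0 0 0;0 0 0 0 0 0;0 0 0 0 0 0"

```text
time_s: 15.65
eef_pos: [0.6273, -0.0049, 0.0154]
eef_rot: [-0.001, 0.997, -0.073, -0.015]
wrist_force: [-48.4, 3.8, 34.9]
opening: -0.002
grasp_force: 24.9
```

```bash
python3 -c "
from look import *
edge()"
```

```text
scene gap 6.5 yaw 0.007 n 16 y -20 55
side gap 6.6 yaw 0.011 n 16 y -20 55
t 15.75 tcp fence [-99.2 -57.4] z 0.0154 yaw 0.005 F [-48.1   3.5  34.8]
```

The 48 N reading at TCP −99 mm (40+48+11) means the block is already seated on the fence. I'll back off and close up the left side gently.

Request:
carry_out:
  plan: "-0.2 0 0 0 0 0;-0.3 0 0 0 0 0;-0.2 0 0 0 0 0;0 0 0 0 0 0;0 -0.8 0 0 0 0;0 -0.8 0 0 0 0;0 -0.8 0 0 0 0;0 0 0 0 0 0"

```text
time_s: 16.42
eef_pos: [0.628, 0.097, 0.018]
eef_rot: [-0.001, 0.997, -0.072, 0.001]
wrist_force: [-1.4, -0.2, 0.8]
opening: 0.004
grasp_force: 0.0
```

```bash
python3 -c "
from look import *
edge()
r,o=look((.69,.03),'v6')"
```

```text
scene gap 8.3 yaw -0.014 n 2 y -65 45
side gap -27.5 yaw 0.500 n 2 y 45 50
t 16.52 tcp fence [-113.8   39.6] z 0.0176 yaw 0.005 F [ 0.3 -0.2 -0.6]
scene T 150 [0.7247 0.1018] -0.327 (79, 147) [-18.9  62.7] -0.177
side T 165 [0.7016 0.0516] -0.19 (101, 224) [-34.2   9.6] -0.04
t 16.62 tcp [0.6269 0.0914 0.0174] yaw -0.147 F [-0.8 -1.3  0.1]
```

View pics/v6_side.png

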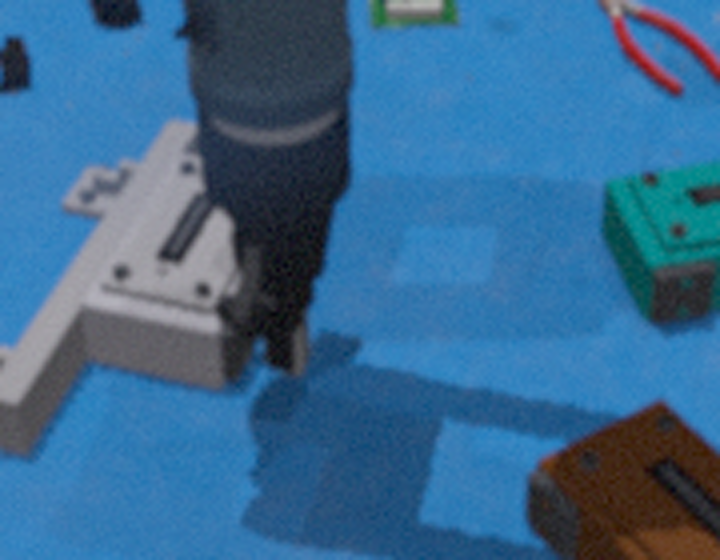

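The block's far face abuts the fence in the side view. Next is a gentle seating push on the left pad.

Request:
carry_out:
  plan: "0.12 0 0 0 0 0;0.08 0 0 0 0 0;0.04 0 0 0 0 0;0.04 0 0 0 0 0;0.04 0 0 0 0 0;0.03 0 0 0 0 0;0.02 0 0 0 0 0;0 0 0 0 0 0"

```text
time_s: 17.28
eef_pos: [0.641, 0.0898, 0.0173]
eef_rot: [-0.0, 0.997, -0.074, 0.0]
wrist_force: [0.9, -0.3, -0.1]
opening: -0.001
grasp_force: 0.0
```

Request:
carry_out:
  plan: "0.02 0 0 0 0 0;0.02 0 0 0 0 0;0.02 0 0 0 0 0;0 0 0 0 0 0;0 0 0 0 0 0;0 0 0 0 0 0;0 0 0 0 0 0;0 0 0 0 0 0"

```text
time_s: 17.95
eef_pos: [0.6422, 0.0897, 0.0171]
eef_rot: [0.0, 0.997, -0.073, -0.001]
wrist_force: [-5.1, 0.4, 3.6]
opening: -0.003
grasp_force: 2.5
```

Request:
carry_out:
  plan: "0.02 0 0 0 0 0;0.02 0 0 0 0 0;0.02 0 0 0 0 0;0 0 0 0 0 0;0 0 0 0 0 0;0 0 0 0 0 0;0 0 0 0 0 0;0 0 0 0 0 0"

```text
time_s: 18.62
eef_pos: [0.6422, 0.0897, 0.0168]
eef_rot: [0.0, 0.997, -0.073, -0.004]
wrist_force: [-12.9, 1.9, 8.6]
opening: -0.002
grasp_force: 6.7
```

Firm stop on the left. Back off and give the right pad a matching light check.

Request:
carry_out:
  plan: "-0.2 0 0 0 0 0;-0.2 0 0 0 0 0;0 0.8 0 0 0 0;0 0.8 0 0 0 0;0 0.84 0 0 0 0;0.1 0 0 0 0 0;0.1 0 0 0 0 0;0 0 0 0 0 0"

```text
time_s: 19.28
eef_pos: [0.6244, -0.0064, 0.0177]
eef_rot: [-0.0, 0.997, -0.074, 0.001]
wrist_force: [0.0, 0.1, 0.3]
opening: -0.001
grasp_force: 0.0
```

```bash
python3 -c "
from look import *
edge()"
```

```text
scene gap 6.6 yaw 0.003 n 19 y -35 55
side gap 6.9 yaw 0.002 n 19 y -45 55
t 19.38 tcp fence [-102.8  -58.3] z 0.0173 yaw 0.004 F [-0.6  1.   0.2]
```

Request:
carry_out:
  plan: "0.03 0 0 0 0 0;0.03 0 0 0 0 0;0.02 0 0 0 0 0;0.02 0 0 0 0 0;0.02 0 0 0 0 0;0.02 0 0 0 0 0;0 0 0 0 0 0;0 0 0 0 0 0"

```text
time_s: 20.05
eef_pos: [0.6273, -0.0064, 0.0169]
eef_rot: [-0.0, 0.997, -0.073, -0.002]
wrist_force: [-6.5, 2.0, 4.6]
opening: 0.0
grasp_force: 3.3
```

Both pads stop on a line at yaw −0.154, which matches the fence at −0.15. I'll retreat well clear and take a last look.

Request:
carry_out:
  plan: "-0.3 0 0 0 0 0;-0.5 0 0 0 0 0;-0.5 0 0 0 0 0;-0.2 0 -0.6 0 0 0;0 0 -0.8 0 0 0;0 0 -0.8 0 0 0;0 0 -0.8 0 0 0;0 0 -0.5 0 0 0"

```text
time_s: 20.72
eef_pos: [0.5712, 0.0014, 0.1612]
eef_rot: [0.0, 0.997, -0.074, 0.002]
wrist_force: [0.9, -0.3, -0.3]
opening: -0.0
grasp_force: 0.0
```

Request:
carry_out:
  plan: "-0.3 0.7 0 0 0 0;-0.3 0.7 0 0 0 0;-0.3 0.7 0 0 0 0;0 0.7 0 0 0 0;0 0.7 0 0 0 0;0 0.7 0 0 0 0;0 0 0 0 0 0;0 0 0 0 0 0"

```text
time_s: 21.38
eef_pos: [0.5093, -0.1606, 0.1575]
eef_rot: [0.0, 0.997, -0.075, 0.0]
wrist_force: [1.2, 0.9, 0.4]
opening: 0.001
grasp_force: 0.0
```

```bash
python3 -c "
from look import *
edge()
c=ctrl.camera('scene');cv2.imwrite('pics/f.png',cv2.resize(c['pixels'][180:320,200:380],None,fx=4,fy=4,interpolation=cv2.INTER_CUBIC)[:,:,::-1])"
```

```text
scene gap 6.7 yaw -0.001 n 25 y -65 55
side gap 7.2 yaw -0.004 n 25 y -65 55
t 21.48 tcp fence [-192.9 -227.1] z 0.1572 yaw 0.003 F [-0.2 -0.6 -0.8]
```

View pics/f.png

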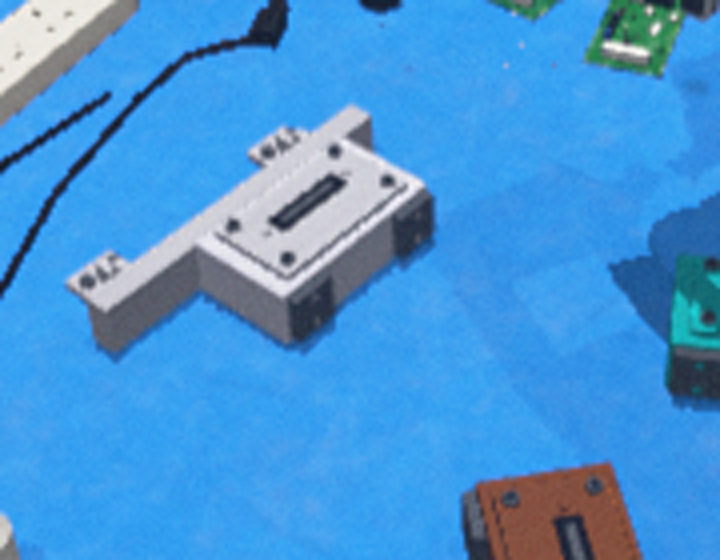

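The block lies flush along the fence (left end near (200,260), right end near (370,140)), inside both fence ends and with no gap to be seen. The arm is clear.

```bash
python3 -c "
from bench import ctrl
print(ctrl.hand_in())"
```

```text
the job is handed in; nothing more can be done
None
```

The job is handed in: I walked the die block round with alternate left and right pad pushes, and it now sits flush along the fence inside both ends, with the arm clear and nothing else touched. The highest wrist force I saw was about 60 N, when the right side seated.

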